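Complete the egg carrier and lift it level

TASK

Gently pick the egg out of the shallow dish without cracking it, lay it in the empty hollow of the wooden egg carrier and let go of it. Then take the carrier by its upright handle, lift it level, with both eggs lying in their hollows, until its underside is about 12 cm above the worktop, and keep it still and level there for two seconds; finish while still holding it up. Leave the ramekin, the salt shaker and the lime where they stand.

Things in the scene. Friction and masses are not known exactly. Their poses are not given: they have to be found in the camera images.
- carrier: Loose wooden egg carrier, about 0.4 kg: board 84 mm (x) by 250 mm (y), its top 22 mm above the underside, on small feet, with an upright handle plate in the middle. Origin: centre of the underside, on the worktop at the start; z up. Round through holes, 41 mm wide, at y = +85 mm (holds an egg at the start) and y = -85 mm (empty) take one egg each, lying.
- handle (a point): Point in the middle of the handle at a good height to grip, 116 mm above the carrier's underside and on the carrier's balance line; axes as the carrier's. The handle is a flat plate 18 mm thick along y and 60 mm wide along x, with flat faces to +y and -y and a rounded arch top that ends 140 mm above the underside.
- seat_empty (a point): Centre of the empty hole's mouth, on the board's top face (22 mm above the underside); axes as the carrier's.
- seat_full (a point): Centre of the other hole's mouth, which already holds an egg.
- egg_a: The egg to be moved: brown, 56 mm long (its x), 43 mm thick (y, z), 60 g, lying in the shallow dish. Origin: on its skin, 21.5 mm from its centre along -z, at its lowest point at the start. It cracks when the fingers' contact forces on it add up to more than 70 N (two fingers at 25 N each are safe, at 40 N each not).
- egg_a_center (a point): Centre of the egg to be moved. Laid in a hole, it is about 14 mm above the hole's mouth, whichever way its long axis points.
- egg_b: The egg already in the carrier, the same size; cracks in the same way. Origin on its skin as for the other egg.
- egg_b_center (a point): Centre of the egg already in the carrier.
- dish: Loose shallow round beige ceramic dish, 112 mm across, 15 mm high at the rim, floor 6 mm above the worktop; the egg to be moved lies in its middle at the start. Origin: centre of its underside. It stands to the robot's right or left of the carrier.
- ramekin: Bystander: white round ramekin 73 mm across, 41 mm high, on the other side of the carrier from the dish. Origin: centre of its underside.
- salt: Bystander: salt shaker with a metal top, 44 mm across, 90 mm high, behind the carrier. Origin: centre of its underside.
- lime: Bystander: lime, 57 x 46 x 45 mm, behind the carrier. Origin: its lowest point at the start.
There are look-alikes about, which are no part of the job. What is shaped like the egg_b but purple is not meant.

How it is judged:
By the outcome, as a careful person would: the job done as asked, in the order asked, and still so for the second after the job is handed in, while the arm keeps its last pose, push and grip.
It also fails if it takes over 64 s, if anything falls off the work surface, if the arm or the gripper's body presses on something with over 40 N, if the wrist force passes 120 N, or if a joint passes its speed limit or range.

ROBOT

A 6-joint arm with a two-finger parallel gripper is mounted at the origin on a cart in front of the work surface, level with it; the furniture and walls round the work are solid. World frame = base frame: x ahead of the robot, y to its left, z up, the work surface at z = 0. Lengths are in mm, angles in rad, forces in N, time in s.
With the tool pointing down it reaches from about 350 to 975 mm from the base axis. Payload 17.4 kg.
Tool frame: the origin (TCP) lies between the finger pads, 19 mm behind the fingertips; this is the grasp point; z points along the fingers, y is the line along which they close (so a half turn about z gives the same grasp; the last joint's range is limited). The gripper opens to 85 mm and grips with 20 to 120 N. Pads are 22 mm wide; open, the fingers measure 114 mm over their backs; the gripper's body (76 mm by 85 mm) begins 54 mm behind the grasp point. The pads swing forward as they close: fully open they stand 13 mm farther back than shut.
Start: joints at [1.131, 0.116, 1.442, -0, 1.584, -0.038], TCP at [263.984, 621.245, 250.003] pointing down, gripper open.
Joint ranges: [-2.83, 2.83], [-0.83, 2.19], [0.07, 2.5], [-1.14, 4.28], [0.01, 3], [-2.97, 2.97]. Speed limits (rad/s): [1.89, 1.89, 2.22, 3.14, 3.14, 3.14].

INTERFACE

Orientations are given as a rotation vector (axis times angle).
In Python, from plant import * gives the robot as it stands. Calls block until the motion is done:
- reach(position, orientation): joint-space move of the TCP to a pose.
- servo_line(position, ori=None, feed=150, until_force=None): straight line of the TCP; ori=None keeps the orientation; feed is the mean speed in mm/s. With until_force (N) it stops when the force on the tool has changed by that much, and returns True; else False.
- move_j(angles): joint-space move.
- gripper_open() and grasp(): open the fingers fully, or close them until they stop; the grip force is fixed at half the most.
- pause(seconds).
- ik(position, orientation): joint angles nearest the present ones, or None.
- grab_frame(name): name is "scene" or "side" or "wrist"; returns a dict with "img" (420x560x3 uint8, red, green, blue), "depth" (420x560 float32, mm along the optical axis (not along the pixel's ray), 0 where there is no reading), "fx", "fy", "cx", "cy" (pixels), "view" (4x4, takes a point from world to camera coordinates). Camera axes: x right, y down, z forward; pixel columns grow to the right and rows downward; lengths in mm; the calibration is good to about 2 mm. A picture is of the moment at which its call begins.
A pose or a line that the arm cannot do raises PlanningError and nothing moves.
- hand_in(): hands the job in; it is judged then, once.
Trained networks look in the newest picture that a camera, given by its name, has taken for a name from the list of things; names that differ only in an ending like _2 or _b are one class to them, and where a whole thing is asked for, a point or a joint stands for the part that bears it (a point fixed in the world has none). Each returns a list of dicts, best first, with "p" (0 to 1); they miss things now and then, are a little off and sometimes report something else, mostly with a low value. They report only what shows in the picture. A call takes as long as a camera call. They do not tell look-alikes from the thing itself.
- look_for(camera, target): "bbox" ([left, top, width, height] in pixels, round what is visible of it).
- mark_of(camera, target): "point" ([row, column] in pixels: a listed point, or the origin of a listed thing).
Readings, each from a call of its own:
- get_clock(): time.
- get_qpos(): joint angles.
- get_qvel(): joint speeds.
- get_joint_torque(): joint torques, N m.
- get_tcp_pos(): TCP position.
- get_ee_rot(): TCP orientation.
- get_contact_force(): force on the tool from outside, world axes, zero at the start.
- get_torque(): the same for the moment, N m.
- get_finger_gap(): finger opening in mm.
- get_finger_force(): force on a finger pad.
Only numpy, scipy, OpenCV 4.12 (cv2) and the standard library are available. Lean on these libraries where they do the work, as an engineer would, in place of code of your own. Each camera call takes 0.05 s, during which the arm holds its last target. There are 200 camera calls.

## Working session

There is one attempt and no reset: what is moved stays moved. The work goes in short steps, each a Python script; the robot and the scene stay as the last script left them, time stands still between calls to the robot, and variables do not carry over. Pictures are saved under pics/ and viewed, at most 10 in all, crops included, and the job is handed in when it is done.

```bash
mkdir -p pics; ls
cat > h.py <<'E'
from plant import *
import numpy as np, cv2
def save(f,n): cv2.imwrite('pics/'+n,cv2.cvtColor(f['img'],cv2.COLOR_RGB2BGR))
def px2w(f,r,c,d=None):
    if d is None:
        p=f['depth'][int(r)-1:int(r)+2,int(c)-1:int(c)+2]; d=np.median(p[p>0])
    P=np.array([(c-f['cx'])/f['fx']*d,(r-f['cy'])/f['fy']*d,d,1])
    return (np.linalg.inv(f['view'])@P)[:3]
def px2plane(f,r,c,z):
    V=np.linalg.inv(f['view']); o=V[:3,3]; d=V[:3,:3]@np.array([(c-f['cx'])/f['fx'],(r-f['cy'])/f['fy'],1])
    return o+d*(z-o[2])/d[2]
def cloud(f):
    r,c=np.indices(f['depth'].shape); d=f['depth']
    P=np.stack([(c-f['cx'])/f['fx']*d,(r-f['cy'])/f['fy']*d,d,np.ones_like(d)],-1)
    W=P@np.linalg.inv(f['view']).T; W[d<=0]=np.nan
    return W[...,:3]
E
python3 - <<'E'
from h import *
np.set_printoptions(precision=1,suppress=True)
ims=[]
for n in ("scene","side"):
    f=grab_frame(n); ims.append(f['img']); save(f,n+'0.png')
    print(n,'cam at',np.linalg.inv(f['view'])[:3,3])
    for t in ("egg_a_center","handle","seat_empty","seat_full","dish","ramekin","salt","lime"):
        for m in mark_of(n,t)[:3]: print(t,m, px2w(f,*m['point']))
    for t in ("egg_a","carrier"): print(t,look_for(n,t)[:4])
print(get_clock(), get_ee_rot())
E
```

```text
pics
scene cam at [ 133.2 -880.4  915.1]
egg_a_center {'point': [347.7, 310.4], 'p': 0.78} [ 497.7 -403.3   46.3]
handle {'point': [216.9, 234.5], 'p': 0.94} [507.5 -45.1 122.9]
seat_empty {'point': [262.6, 254.7], 'p': 0.96} [531.5 -98.2   1. ]
seat_full {'point': [224.2, 217.5], 'p': 0.76} [494.   34.7  43.1]
dish {'point': [354.3, 310.4], 'p': 0.72} [ 491.3 -413.7   41.4]
ramekin {'point': [196.0, 181.5], 'p': 0.88} [466.5 221.3  17.4]
ramekin {'point': [216.6, 236.9], 'p': 0.38} [515.2 -42.1 118.3]
salt {'point': [243.3, 325.4], 'p': 0.75} [ 721.3 -133.4    7.8]
lime {'point': [274.2, 378.0], 'p': 0.7} [ 762.8 -295.9   21.4]
egg_a [{'bbox': [274.8, 222.2, 21.6, 17.2], 'p': 0.77}, {'bbox': [298.9, 334.6, 25.3, 26.0], 'p': 0.65}, {'bbox': [166.0, 205.1, 18.5, 17.4], 'p': 0.65}, {'bbox': [211.5, 211.0, 15.5, 20.8], 'p': 0.51}]
carrier [{'bbox': [200.7, 205.3, 81.0, 76.7], 'p': 0.74}]
side cam at [562.5 964.2 543.3]
egg_a_center {'point': [195.9, 315.4], 'p': 0.53} [ 513.9 -371.9   36.4]
handle {'point': [216.1, 317.0], 'p': 0.69} [521.3 -21.5 117.5]
seat_empty {'point': [234.9, 311.7], 'p': 0.94} [532.7 -19.5  68. ]
seat_full {'point': [266.0, 321.5], 'p': 0.71} [511.7  82.4  39.8]
seat_full {'point': [215.4, 318.1], 'p': 0.32} [518.7 -20.5 119.8]
dish {'point': [205.5, 315.1], 'p': 0.66} [ 514.  -369.9    4.1]
ramekin {'point': [328.1, 347.9], 'p': 0.57} [471.2 292.2  31.1]
salt {'point': [255.3, 316.8], 'p': 0.69} [521.6  48.8  48.8]
lime {'point': [217.1, 226.7], 'p': 0.62} [ 783.3 -259.5    6.1]
lime {'point': [240.3, 237.0], 'p': 0.59} [682.4 201.6 160.2]
egg_a [{'bbox': [353.5, 283.4, 21.5, 17.2], 'p': 0.73}, {'bbox': [256.4, 239.4, 17.7, 8.5], 'p': 0.67}, {'bbox': [315.7, 250.1, 13.2, 21.5], 'p': 0.52}, {'bbox': [309.8, 188.2, 17.2, 18.2], 'p': 0.43}]
carrier [{'bbox': [293.7, 205.7, 52.8, 76.5], 'p': 0.61}]
1.1 [-0.6 -3.1  0. ]
```

```bash
python3 -c "
import cv2
print(cv2.imread('pics/scene0.png').shape)"
```

```text
(420, 560, 3)
```

View pics/scene0.png

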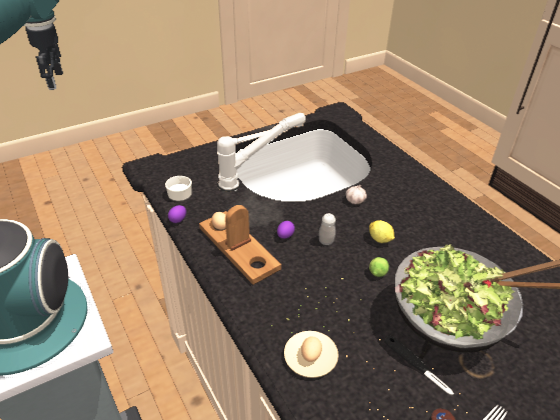

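View pics/side0.png

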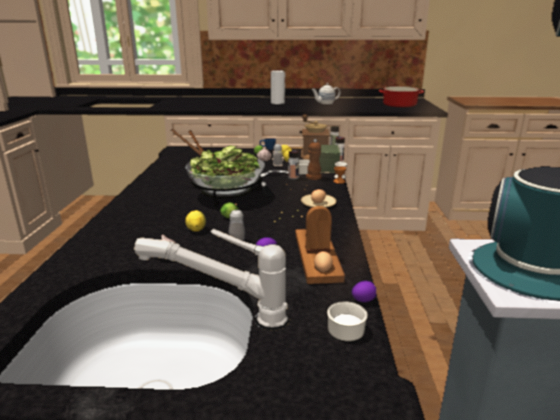

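The scene picture shows these egg-like things:
- a brown egg in the beige dish at row 348, col 310
- a brown egg in the carrier at (220, 219), which is egg_b
- purple look-alikes at (229, 285) and (213, 176)
- garlic (195, 356), lemon (232, 381) and lime (267, 379)

I choose the brown egg in the dish at (348, 310). The empty hole is at (263, 256) and the handle at (225, 237). Next I'll check the choice in a close crop and get the wrist view.

```bash
cat >> h.py <<'E'
from scipy.spatial.transform import Rotation as Ro
np.set_printoptions(precision=3,suppress=True)
def down(a):  # tool pointing down, closing line at world angle a
    y=np.array([np.cos(a),np.sin(a),0]); z=np.array([0,0,-1.]); return Ro.from_matrix(np.c_[np.cross(y,z),y,z]).as_rotvec()
E
python3 - <<'E'
from h import *
f=grab_frame("scene")
print(px2plane(f,347.7,310.4,27.5),px2plane(f,262.6,257,22),px2plane(f,224.2,217.5,36),px2plane(f,196,181.5,0))
c=f['img'][200:380,180:350]; cv2.imwrite('pics/crop1.png',cv2.cvtColor(cv2.resize(c,None,fx=3,fy=3,interpolation=cv2.INTER_CUBIC),cv2.COLOR_RGB2BGR))
print(Ro.from_rotvec(get_ee_rot()).as_matrix())
p=get_tcp_pos(); servo_line([p[0],p[1],380],feed=250)
q=[]
for a in (np.pi/2,-np.pi/2,0,np.pi,):
    print(a,ik([400,-400,330],down(a)),ik([400,-90,300],down(a)))
E
```

```text
[ 505.632 -392.913   27.5  ] [ 527.249 -118.918   22.   ] [496.945  42.149  36.   ] [472.901 242.615   0.   ]
[[-0.92   0.391  0.   ]
 [ 0.391  0.92   0.   ]
 [-0.     0.    -1.   ]]
1.5707963267948966 [-0.83  -0.132  1.56   0.     1.714 -2.401] [-0.284 -0.489  1.885  0.     1.745 -1.854]
-1.5707963267948966 [-0.83  -0.132  1.56  -0.     1.714  0.74 ] [-0.284 -0.489  1.885 -0.     1.745  1.287]
0 [-0.83  -0.132  1.56   0.     1.714 -0.83 ] [-0.284 -0.489  1.885 -0.     1.745 -0.284]
3.141592653589793 [-0.83  -0.132  1.56   0.     1.714  2.311] [-0.284 -0.489  1.885  0.     1.745  2.858]
```

View pics/crop1.png

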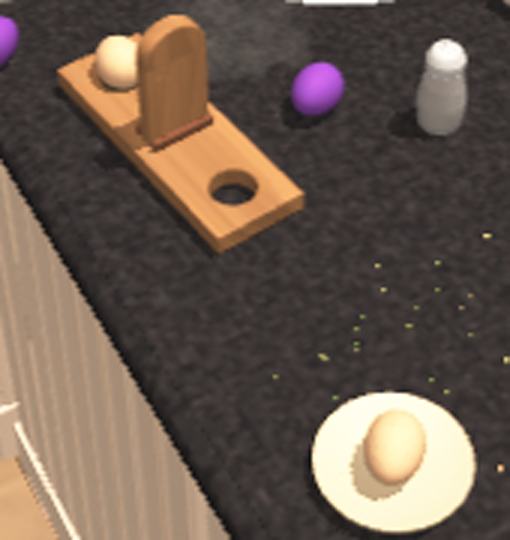

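The crop confirms it: the brown egg lies in the dish at crop (447, 395), the hole is at (187, 233) and the purple eggs are clear of the job. I'll go above the dish and use the wrist camera.

Run:
```python
from h import *
reach([460,-393,300],down(-0.7))
f=grab_frame("wrist"); save(f,'w1.png')
V=np.linalg.inv(f['view']); print(V)
for t in ("egg_a_center","dish","seat_empty"):
    for m in mark_of("wrist",t)[:2]: print(t,m,px2w(f,*m['point']))
W=cloud(f); np.save('w1.npy',W)
m=(W[...,2]>22)&(W[...,2]<60)&(np.hypot(W[...,0]-505,W[...,1]+393)<60)
P=W[m]; print(len(P),P.mean(0),P[:,2].max())
u,s,vt=np.linalg.svd(P[:,:2]-P[:,:2].mean(0),full_matrices=False); print(vt,[np.ptp((P[:,:2])@v) for v in vt])
print(get_clock())
```

```text
[[   0.766   -0.616   -0.185  508.527]
 [  -0.643   -0.733   -0.22  -337.116]
 [  -0.       0.288   -0.958  425.048]
 [   0.       0.       0.       1.   ]]
egg_a_center {'point': [153.0, 306.8], 'p': 0.7} [ 503.179 -394.318   50.418]
1736 [ 505.136 -392.747   43.84 ] 51.935429473257386
[[-0.698 -0.716]
 [ 0.716 -0.698]] [np.float64(54.684510908144034), np.float64(41.820158661300184)]
5.6167
```

View pics/w1.png

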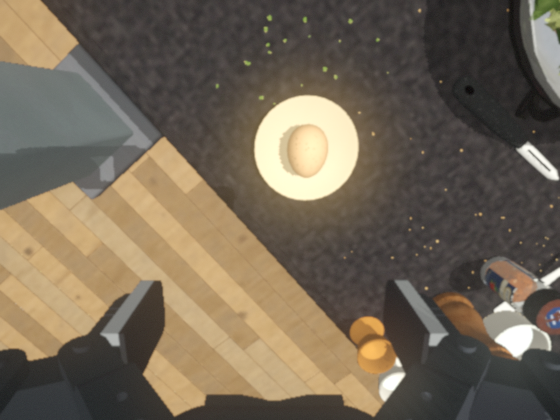

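The egg lies in the dish at about (150, 308), with its long axis near 45° in the world. Before touching it, I'll test the fixed grip force on the empty gripper, since 70 N in total cracks the egg.

Run:
```python
from h import *
reach([450,-40,330],down(-1.387))
f=grab_frame("wrist"); save(f,'w2.png'); W=cloud(f)
for t in ("handle","seat_empty","seat_full"):
    for m in mark_of("wrist",t)[:2]: print(t,m,px2w(f,*m['point']))
near=np.hypot(W[...,0]-512,W[...,1]+38)<160
m=near&(W[...,2]>16)&(W[...,2]<28)
h=near&(W[...,2]>105)&(W[...,2]<160)
img=f['img'].astype(int); brown=(img[...,0]>img[...,2]*1.5)
for k in (m&brown,h):
    mm=cv2.morphologyEx(k.astype(np.uint8),cv2.MORPH_OPEN,np.ones((3,3),np.uint8))>0
    P=W[mm]; print(len(P),P.mean(0),P[:,2].max(),cv2.minAreaRect(P[:,:2].astype(np.float32)))
e=near&(W[...,2]>28)&(W[...,2]<70)&(np.hypot(W[...,0]-497,W[...,1]-45)<35); P=W[e]; print('eggb',P.mean(0),P[:,2].max())
print(get_clock())
```

```text
handle {'point': [109.8, 278.8], 'p': 0.6} [518.992 -32.37  140.994]
seat_empty {'point': [114.5, 356.7], 'p': 0.56} [ 528.619 -125.163    1.154]
12945 [520.393 -35.278  22.955] 26.241618565494946 ((518.199462890625, -31.258651733398438), (84.30701446533203, 250.83895874023438), 7.084424018859863)
1493 [519.145 -31.305 135.082] 143.0977354516205 ((518.155517578125, -31.491146087646484), (59.722110748291016, 17.96696662902832), 6.9887495040893555)
eggb [508.213  50.556  52.375] 60.43214829384698
9.0
```

View pics/w2.png

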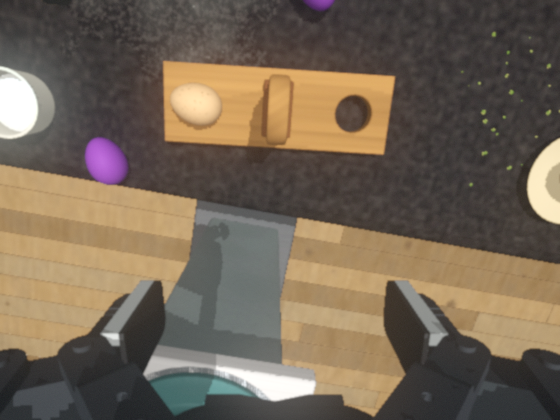

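The wrist view shows the carrier cleanly: handle at (110, 278), empty hole at (114, 353) and egg_b at (104, 196). Its pose is (518.2, -31.4) with a yaw of 7.0°. I'll test the grip force on the sturdy handle without lifting.

Run:
```python
from h import *
a=0.1225-np.pi/2; c=[518.2,-31.4]
reach([*c,200],down(a)); servo_line([*c,116],feed=120)
print(grasp(),get_finger_gap(),get_finger_force(),get_contact_force())
gripper_open(); print(get_contact_force(),get_finger_gap())
servo_line([*c,215],feed=250); print(get_clock())
```

```text
False 17.298357954224937 59.41655248403549 [ 0.441 -0.486  3.228]
[0.392 0.23  0.317] 85.44991461378909
12.3333
```

The fixed grip puts about 60 N on each finger, roughly 120 N in total, so closing directly on the egg would crack it. One alternative is to grip the dish by its rim, carry the egg in it and tip it gently into the hollow. For that I need the dish's profile from the saved cloud.

Run:
```python
from h import *
W=np.load('w1.npy'); P=W.reshape(-1,3); P=P[np.isfinite(P[:,0])]
m=(np.hypot(P[:,0]-505,P[:,1]+393)<75)&(P[:,2]>11)&(P[:,2]<22)
c,r=cv2.minEnclosingCircle(P[m][:,:2].astype(np.float32)); print(c,r)
d=np.hypot(P[:,0]-c[0],P[:,1]-c[1]); az=np.arctan2(P[:,1]-c[1],P[:,0]-c[0])
for lo in range(20,66,2):
    row=[]
    for k in range(4):
        a0=-np.pi/4*3+k*np.pi/2; s=(d>=lo)&(d<lo+2)&(abs(np.angle(np.exp(1j*(az-a0))))<.35); row.append(np.median(P[s,2]) if s.any() else np.nan)
    print(lo,np.array(row))
# worktop free area and edge
t=W[...,2]; 
for y in (-450,-400,-350,-300,-250):
    s=(abs(P[:,1]-y)<3)&(abs(P[:,2])<6); print(y,P[s,0].min() if s.any() else None,P[s,0].max() if s.any() else None)
```

```text
(504.3045654296875, -395.5857238769531) 55.972293853759766
20 [42.655 36.054 43.584 32.038]
22 [40.432    nan 41.347  7.761]
24 [37.954  7.87  38.656  7.604]
26 [34.771  7.439 32.588  7.721]
28 [163.446   7.911   7.686   7.813]
30 [313.361   8.549   7.867   7.832]
32 [309.036 347.979   7.883   8.053]
34 [308.842 347.574   7.79    7.802]
36 [306.625 344.201   8.512   8.318]
38 [ 9.573 10.385  9.288  9.667]
40 [ 9.951 10.403 10.197 10.005]
42 [11.142 11.292 11.047 11.055]
44 [11.548 12.003 11.852 11.939]
46 [12.699 12.94  12.722 12.831]
48 [13.522 13.654 13.744 13.635]
50 [14.448 14.447 14.464 14.366]
52 [15.367 15.457 15.655 15.215]
54 [ 15.57   15.608  15.763 367.294]
56 [    nan     nan   0.835 366.689]
58 [  0.949   1.154   0.688 365.126]
60 [  0.956   0.748   0.949 364.363]
62 [  0.823   0.592   0.865 363.016]
64 [  0.701   0.945   0.765 362.05 ]
-450 392.59677264184495 735.7198173377512
-400 391.7507429287007 742.5604527362514
-350 392.72571920023563 682.5818421727092
-300 391.64427253288557 623.1025144791963
-250 391.4736343068206 563.5234479791541
```

The dish is a flat floor (to r = 36 mm) with a gentle 24° wall. So instead I'll push it, egg inside, against the empty end of the carrier with the two open fingers behind its rim. Then I'll roll the egg up and over the 7 mm step into the hole with light pushes, with no squeezing.

Run:
```python
from h import *
W=np.load('w1.npy').reshape(-1,3); W=W[np.isfinite(W[:,0])]
s=(W[:,0]>410)&(W[:,0]<580)&(W[:,1]>-540)&(W[:,1]<-455)&(W[:,2]>12)&(W[:,2]<120); print('obst',s.sum(),W[s].mean(0) if s.any() else '')
c=np.array([504.3,-395.6]); e=np.array([540.5,-213.0]); u=(e-c)/np.linalg.norm(e-c); a=np.arctan2(u[1],u[0])-np.pi/2
s0=c-68*u; 
reach([*s0,140],down(a)); servo_line([*s0,45],feed=200)
hit=servo_line([*s0,8],feed=40,until_force=4); z=get_tcp_pos()[2]; print(hit,z,get_contact_force())
z+=5; servo_line([*s0,z],feed=60)
servo_line([*(c-50*u),z],feed=40)
servo_line([*(e-47.5*u),z],feed=60,until_force=12); print(get_tcp_pos(),get_contact_force(),get_clock())
f=grab_frame("wrist"); save(f,'w3.png'); np.save('w3.npy',cloud(f))
```

```text
obst 0 
False 8.330685288167993 [-0.32   0.013  0.315]
[ 531.25  -259.67    13.328] [-0.43  -0.75  -0.201] 19.8667
```

View pics/w3.png

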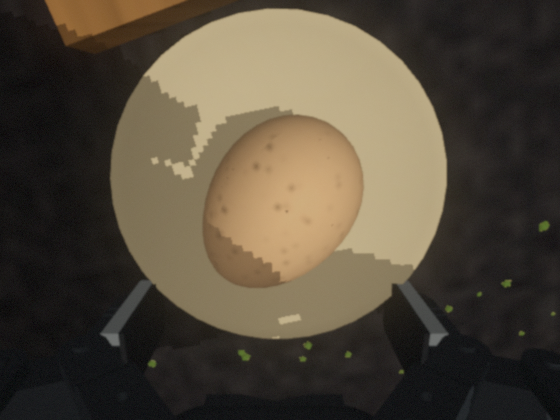

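The egg still lies in the dish at (200, 283), and the carrier's end corner shows at (45, 65). I'll measure the dish, egg and carrier from a slightly higher view.

```bash
cat >> h.py <<'E'
C0=np.array([518.2,-31.4]); YAW=np.deg2rad(7.0)
def car(p,c=C0,y=YAW): # world xy -> carrier xy
    d=np.asarray(p)[...,:2]-c; return np.stack([d[...,0]*np.cos(y)+d[...,1]*np.sin(y),-d[...,0]*np.sin(y)+d[...,1]*np.cos(y)],-1)
def wor(p,c=C0,y=YAW): return c+np.array([p[0]*np.cos(y)-p[1]*np.sin(y),p[0]*np.sin(y)+p[1]*np.cos(y)])
def survey(f,egg0=None):
    W=cloud(f); I=f['img'].astype(float); z=W[...,2]; K=car(W)
    mx=I.max(-1); sat=(mx-I.min(-1))/np.maximum(mx,1)
    h=(z>105)&(z<150)&(np.hypot(*(W[...,:2]-C0).transpose(2,0,1))<60)
    if h.sum()>200:
        r=cv2.minAreaRect(W[h][:,:2].astype(np.float32)); print('handle',r)
    d=(z>5)&(z<19)&(mx>90)&(K[...,1]<-105)&(abs(K[...,0])<140)&(K[...,1]>-420)&(sat<.45)
    d=cv2.morphologyEx(d.astype(np.uint8),cv2.MORPH_OPEN,np.ones((5,5)))>0
    if d.sum()>100:
        c,r=cv2.minEnclosingCircle(W[d][:,:2].astype(np.float32)); print('dish',np.array(c),r,'car',car(c))
    e=(z>25)&(z<66)&(K[...,1]<-20)&(K[...,1]>-400)&(abs(K[...,0])<140)&(mx>70)
    n,l,s,_=cv2.connectedComponentsWithStats(e.astype(np.uint8))
    for i in range(1,n):
        if s[i,4]>150:
            P=W[l==i]; top=P[P[:,2]>P[:,2].max()-25]
            r=cv2.minAreaRect(top[:,:2].astype(np.float32)); print('egg?',s[i,4],'ctr',np.array(r[0]),'car',car(r[0]),'size',r[1],r[2],'ztop',P[:,2].max())
    return W
E
python3 - <<'E'
from h import *
p=get_tcp_pos(); R=Ro.from_rotvec(get_ee_rot()).as_matrix(); u=R[:2,0]
print(u); servo_line([*(p[:2]-8*u),p[2]],feed=60); q=p[:2]-30*u
servo_line([*q,220],feed=250); f=grab_frame("wrist"); save(f,'w4.png'); survey(f); print(get_clock())
E
```

```text
[0.195 0.981]
dish [ 542.008 -216.851] 56.095741271972656 car [   1.03 -186.97]
egg? 3044 ctr [ 541.688 -216.548] car [   0.749 -186.631] size (54.59355163574219, 42.48938751220703) 33.804534912109375 ztop 52.40710171395716
21.2333
```

View pics/w4.png

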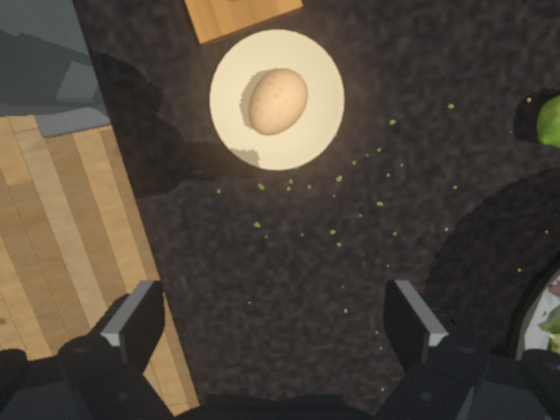

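The dish is now 6 mm from the carrier's end with the egg still in its middle at (100, 277). I'll close that gap. Then, with shut fingers low behind the egg, I'll roll it slowly up to the board's edge.

```bash
cat >> h.py <<'E'
def tilt(t,a=YAW):
    R=Ro.from_rotvec(down(a)).as_matrix(); return (Ro.from_matrix(R)*Ro.from_euler('y',-t)).as_rotvec() 
T=np.deg2rad(5)
def edge(y,z,x=0.5,c=C0): # TCP so that front bottom edge of the shut fingers is at carrier (x,y), height z
    dy=19*np.sin(T)+11*np.cos(T); dz=-19*np.cos(T)+11*np.sin(T)
    return [*wor([x,y-dy],c),z-dz]
def run(pts,feed,force=None,**k):
    for y,z in pts:
        if servo_line(edge(y,z,**k),feed=feed,until_force=force): print('force at',y,z,get_contact_force()); return True
E
python3 - <<'E'
from h import *
# check tilt sign: tool z should lean to +carrier y
R=Ro.from_rotvec(tilt(T)).as_matrix(); v=car(C0+R[:2,2]*100); print(v)
if v[1]<0: raise SystemExit('flip')
reach([*wor([1,-252]),70],down(YAW)); servo_line([*wor([1,-252]),13.3],feed=120)
servo_line([*wor([1,-228.5]),13.3],feed=35,until_force=10); print(get_contact_force())
servo_line([*wor([1,-245]),13.3],feed=80); servo_line([*wor([1,-225]),110],feed=250)
grasp(); servo_line(edge(-212,90),ori=tilt(T),feed=150)
f=grab_frame("wrist"); survey(f); print(get_clock())
E
```

```text
[-0.    -8.716]flip
```

```bash
sed -i "s/from_euler('y',-t)/from_euler('y',t)/" h.py
python3 - <<'E'
from h import *
R=Ro.from_rotvec(tilt(T)).as_matrix(); v=car(C0+R[:2,2]*100); print(v)
if v[1]<0: raise SystemExit('flip')
reach([*wor([1,-252]),70],down(YAW)); servo_line([*wor([1,-252]),13.3],feed=120)
servo_line([*wor([1,-228.5]),13.3],feed=35,until_force=10); print(get_contact_force())
servo_line([*wor([1,-245]),13.3],feed=80); servo_line([*wor([1,-225]),110],feed=250)
grasp(); servo_line(edge(-212,90),ori=tilt(T),feed=150)
f=grab_frame("wrist"); survey(f); print(get_clock())
E
```

```text
[0.    8.716]
[0.213 0.496 0.469]
dish [ 542.29  -214.128] 56.14594268798828 car [   1.641 -184.302]
egg? 6098 ctr [ 542.083 -213.637] car [   1.496 -183.789] size (54.721885681152344, 42.08081817626953) 41.02584457397461 ztop 52.15205913184687
25.3083
```

Run:
```python
from h import *
run([(-214,40),(-214,18.5)],100,6,x=1.5)
run([(-198,12.5),(-163,13.5)],30,6,x=1.5)
print(get_contact_force(),get_clock())
f=grab_frame("wrist"); save(f,'w5.png'); survey(f)
```

```text
[ 0.855  0.601 -0.599] 28.3583
dish [ 542.197 -213.764] 56.28723907470703 car [   1.593 -183.929]
egg? 18641 ctr [ 538.805 -177.983] car [   2.588 -148.001] size (67.30345153808594, 49.13935470581055) 7.1103835105896 ztop 65.99849028510862
```

View pics/w5.png

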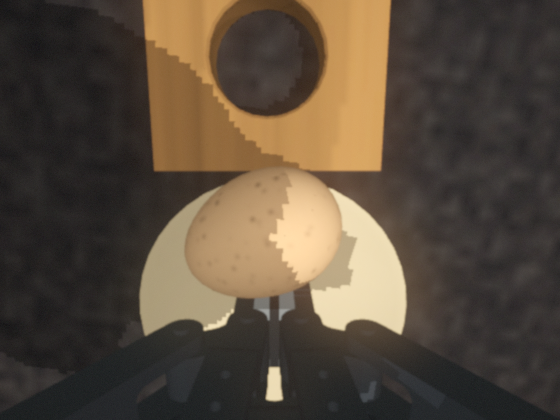

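The egg now lies across, at (232, 263), right at the board's edge. It is in line with the hole at (62, 268), with the fingers behind it. Next comes the roll over the edge, with the fingers arcing about the board's corner.

Run:
```python
from h import *
run([(-159,14.5)],30,6,x=0.8)
print(get_contact_force())
ch=np.hypot(34,7.5); pts=[(-125-ch*np.cos(p),22+ch*np.sin(p)) for p in np.deg2rad([0,14,28,40])]
run(pts,35,8,x=0.8)
print(get_contact_force(),get_clock())
f=grab_frame("wrist"); save(f,'w6.png'); survey(f)
```

```text
[ 0.301 -0.782 -0.364]
[ 0.681 -0.038  0.416] 30.2083
dish [ 542.215 -214.094] 56.10151290893555 car [   1.571 -184.259]
egg? 554 ctr [634.79 -68.64] car [111.183 -51.171] size (4.112673282623291, 17.871164321899414) 78.48828125 ztop 34.34247370848277
egg? 10665 ctr [ 524.959 -168.26 ] car [  -9.97  -136.663] size (43.533138275146484, 50.763938903808594) 15.823813438415527 ztop 65.9908645193019
```

View pics/w6.png

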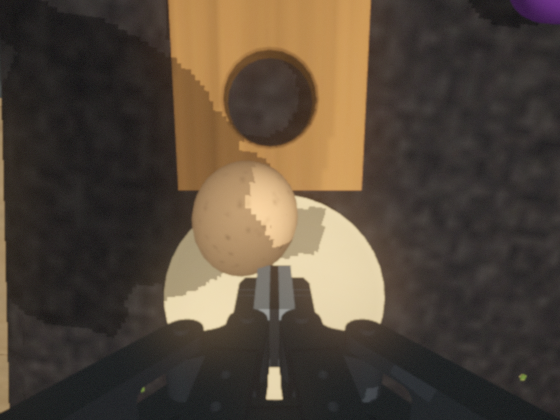

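The egg has slid left, to (218, 245) against a finger column of 273, and is tipping off the narrow fingertips. I'll back down, let it settle and re-centre behind it.

```bash
cat >> h.py <<'E'
def eggseg(f):
    # egg_a skin mask by colour + height (not gripper: grey, not board: z), largest blob
    W=cloud(f); I=f['img'].astype(float); z=W[...,2]; K=car(W)
    m=(z>12)&(z<85)&(I[...,0]>1.15*I[...,2])&(I[...,0]<2.3*I[...,2])&(I[...,0]>60)&(K[...,1]<-50)&(K[...,1]>-260)&(abs(K[...,0])<80)
    m&=~((z<25.5)&(K[...,1]>-128)) & ~((z<17)&(K[...,1]<-120))
    n,l,s,_=cv2.connectedComponentsWithStats(cv2.morphologyEx(m.astype(np.uint8),cv2.MORPH_OPEN,np.ones((5,5))))
    i=1+np.argmax(s[1:,4]); P=np.c_[K[l==i],z[l==i]]
    r=cv2.minAreaRect(P[:,:2].astype(np.float32)); print('egg car',np.array(r[0]),'size',np.array(r[1]),r[2],'z',P[:,2].max(),'n',s[i,4], 'rot in carrier frame')
    return P
E
python3 - <<'E'
from h import *
run([(-163,36)],80,x=0.8); run([(-172,20)],60,x=0.8); 
servo_line(edge(-205,55,x=-3),feed=180)
f=grab_frame("wrist"); save(f,'w7.png'); eggseg(f); survey(f); print(get_clock())
E
```

```text
egg car [  -3.874 -141.848] size [46.478 45.163] 0.8418295979499817 z 61.99616940856242 n 9755 rot in carrier frame
dish [ 542.317 -214.363] 56.23771286010742 car [   1.64  -184.539]
egg? 9762 ctr [ 531.615 -172.587] car [  -3.891 -141.77 ] size (48.338157653808594, 42.08702087402344) 49.89353942871094 ztop 61.99616940856242
egg? 206 ctr [ 541.237 -236.469] car [  -2.126 -206.348] size (13.232434272766113, 1.3679213523864746) 6.289581775665283 ztop 65.99631456374863
31.5083
```

View pics/w7.png

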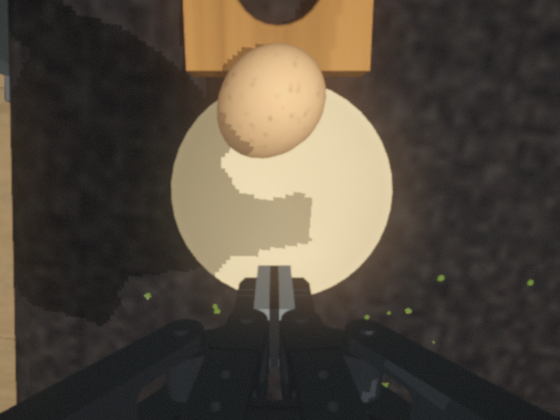

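The egg now rests higher, at (100, 272), leaning on the board's edge with its top at z = 62, so it didn't fall back. I'll push again from below and behind it, following the egg's x at each step.

Run:
```python
from h import *
X=-4.5
servo_line(edge(-185,13,x=X),feed=120)
hit=servo_line(edge(-155,14,x=X),feed=40,until_force=3); p=get_tcp_pos()
dy,dz=np.array(edge(0,0,x=0)[2])*0,0
ey=car(p[:2])[1]+19*np.sin(T)+11*np.cos(T); ez=p[2]-19*np.cos(T)+11*np.sin(T); print('edge',hit,ey,ez)
eggseg(grab_frame("wrist"))
ch=np.hypot(ey+125,ez-22); p0=np.arctan2(ez-22,-125-ey); 
for ph in np.linspace(p0,np.deg2rad(62),7)[1:]:
    hit=servo_line(edge(-125-ch*np.cos(ph),22+ch*np.sin(ph),x=X),feed=40,until_force=8)
    P=eggseg(grab_frame("wrist"))
    ex,eyc=cv2.minAreaRect(P[:,:2].astype(np.float32))[0]
    if hit or abs(ex-X)>9 or eyc>-112: print('stop',hit,np.rad2deg(ph)); break
print(get_contact_force(),get_clock())
save(grab_frame("wrist"),'w8.png')
```

```text
edge True -154.77362045213152 14.067083093521905
egg car [   0.708 -143.365] size [48.112 58.521] 24.918977737426758 z 81.88469524675438 n 18573 rot in carrier frame
egg car [   0.07  -143.607] size [49.219 56.804] 21.923961639404297 z 84.54035761962842 n 17398 rot in carrier frame
egg car [   0.945 -140.605] size [57.016 52.274] 6.6871232986450195 z 84.97583205586315 n 16508 rot in carrier frame
egg car [   0.238 -134.512] size [52.11  43.488] 44.25271987915039 z 77.2385798408645 n 12499 rot in carrier frame
egg car [   1.439 -132.826] size [52.809 46.674] 45.316551208496094 z 84.98445116184966 n 12695 rot in carrier frame
egg car [   0.131 -128.289] size [53.835 43.186] 41.54059600830078 z 84.97834207130524 n 11458 rot in carrier frame
egg car [  -0.25 -121.88] size [51.845 43.222] 1.6254703998565674 z 84.66491366438598 n 10650 rot in carrier frame
[ 0.791 -0.532  0.118] 35.1417
```

View pics/w8.png

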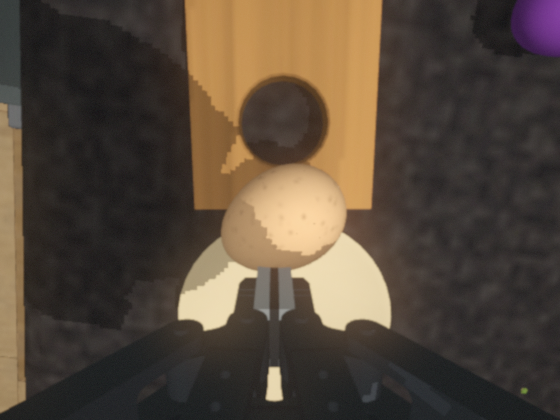

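The egg is now up at the board's edge at (217, 284), lying across and centred on the hole at (120, 284). I'll push it the last few centimetres.

Run:
```python
from h import *
run([(-136,49.5)],30,8,x=-3)
for y,z in [(-129,47),(-122,44),(-115,42),(-109,41)]:
    hit=run([(y,z)],30,8,x=-1.5); P=eggseg(grab_frame("wrist"))
    c=cv2.minAreaRect(P[:,:2].astype(np.float32))[0]
    if hit or c[1]>-88 or abs(c[0])>12: print('stop'); break
print(get_contact_force(),get_clock())
run([(y-15,60)],100,x=-1.5); servo_line(edge(y-60,130,x=-1.5),feed=300)
f=grab_frame("wrist"); save(f,'w9.png'); eggseg(f); print(get_clock())
```

```text
force at -129 47 [-0.83  -0.364  1.721]
egg car [   0.438 -116.959] size [54.431 42.232] 39.73089599609375 z 84.69054321908258 n 10759 rot in carrier frame
stop
[ 0.368 -2.442  3.821] 35.75
egg car [   0.567 -116.668] size [45.8   50.434] 89.27616882324219 z 66.74260577156022 n 5345 rot in carrier frame
36.5333
```

View pics/w9.png

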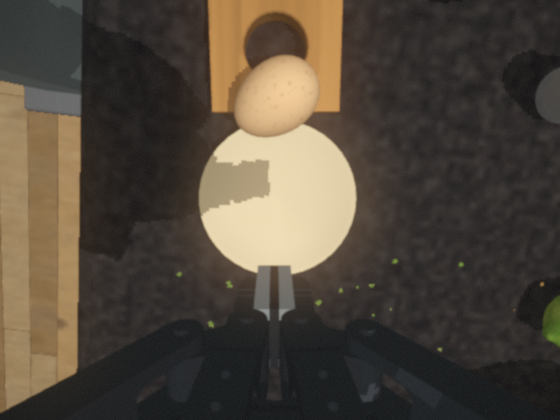

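The egg now rests by itself on the board at (95, 277), just short of the hole, and is stable. That exceeds my 10-picture allowance, as I have viewed 12, so from here I'll use only numbers. I'll push it straight into the hole.

Run:
```python
from h import *
servo_line(edge(-150,60,x=0.5),feed=250); run([(-148,37)],100,8,x=0.5)
for y in (-134,-127,-121,-115,-110):
    hit=run([(y,37)],35,8,x=0.5); P=eggseg(grab_frame("wrist"))
    c=cv2.minAreaRect(P[:,:2].astype(np.float32))[0]
    if hit or c[1]>-92 or abs(c[0])>12: print('stop',y); break
print(get_contact_force(),get_clock())
run([(y-12,50)],80,x=0.5); servo_line(edge(y-60,130,x=0.5),feed=300)
f=grab_frame("wrist"); save(f,'w10.png'); eggseg(f); print(get_clock())
```

```text
egg car [  -1.272 -110.637] size [54.561 41.526] 44.311649322509766 z 66.70905606922283 n 12423 rot in carrier frame
egg car [  -2.25  -102.624] size [54.217 41.379] 45.49087142944336 z 66.58548241788223 n 12527 rot in carrier frame
egg car [ -2.685 -83.203] size [50.815 42.72 ] 32.66338348388672 z 59.02089075049557 n 11348 rot in carrier frame
stop -121
[ 0.119  0.503 -0.439] 38.7583
egg car [ -2.984 -83.407] size [50.426 41.98 ] 0.9507347345352173 z 58.87292508135175 n 5053 rot in carrier frame
39.6417
```

The egg dropped into the hole: its top is at 59 mm, as expected, and it is centred. Now I'll check the carrier's pose and both eggs, then grip the handle.

Run:
```python
from h import *
p=get_tcp_pos(); servo_line([p[0],p[1],230],feed=300)
reach([450,-40,310],down(YAW-np.pi/2)); gripper_open()
f=grab_frame("wrist"); save(f,'w11.png'); W=cloud(f)
h=(W[...,2]>105)&(W[...,2]<160)&(np.hypot(W[...,0]-518,W[...,1]+31)<60)
h=cv2.morphologyEx(h.astype(np.uint8),cv2.MORPH_OPEN,np.ones((3,3)))>0
r=cv2.minAreaRect(W[h][:,:2].astype(np.float32)); print(r)
K=car(W)
for s in (-85,85):
    m=(W[...,2]>29)&(W[...,2]<75)&(np.hypot(K[...,0],K[...,1]-s)<45); P=np.c_[K[m],W[m][:,2]]
    rr=cv2.minAreaRect(P[:,:2].astype(np.float32)); print(s,rr,P[:,2].max())
a=np.deg2rad(r[2]); a=a if a<np.pi/4 else a-np.pi/2; print(np.rad2deg(a),get_clock())
c=r[0]
reach([*c,200],down(a-np.pi/2)); servo_line([*c,116],feed=120); print(get_contact_force())
grasp(); print(get_finger_gap(),get_finger_force(),get_contact_force(),get_clock())
```

```text
((518.031494140625, -29.133371353149414), (59.281734466552734, 17.691120147705078), 7.350451469421387)
-85 ((-2.6797332763671875, -81.07888793945312), (42.39787292480469, 50.12517166137695), 89.70661163330078) 59.0997390189396
85 ((0.148406982421875, 88.020263671875), (53.25582504272461, 42.178131103515625), 89.00505065917969) 60.69684790328529
7.350451469421388 42.5583
[0.522 0.463 0.184]
17.313359861783717 59.56678714603186 [-0.113 -0.366  3.757] 44.6167
```

Run:
```python
from h import *
p=get_tcp_pos(); servo_line([p[0],p[1],p[2]+30],feed=30); print(get_contact_force(),get_torque(),get_finger_gap())
servo_line([p[0],p[1],p[2]+120],feed=45); pause(2.3)
print(get_tcp_pos(),get_contact_force(),get_torque(),get_finger_gap(),get_clock())
for n in ("wrist","scene"):
    f=grab_frame(n); W=cloud(f); I=f['img'].astype(float); K=car(W,c=np.array(p[:2]),y=np.deg2rad(7.35))
    b=(W[...,2]>125)&(W[...,2]<160)&(abs(K[...,0])<38)&(abs(K[...,1])<122)&(abs(K[...,1])>15)&(I[...,0]>1.5*I[...,2])&((abs(abs(K[...,1])-85)>36))
    print(n,b.sum())
    if b.sum()>50:
        A=np.c_[K[b],np.ones(b.sum())]; print('plane',np.linalg.lstsq(A,W[b][:,2],rcond=None)[0])
    for s in (-85,85):
        m=(W[...,2]>150)&(W[...,2]<195)&(np.hypot(K[...,0],K[...,1]-s)<40)
        if m.sum()>20: P=np.c_[K[m],W[m][:,2]]; print(s,m.sum(),P.mean(0),P[:,2].max())
```

```text
[ 0.066  0.458 -4.173] [-0.016 -0.031 -0.023] 17.310225568603336
[518.156 -29.135 236.239] [ 0.505  0.62  -4.838] [-0.001  0.025 -0.031] 17.340461678865196 50.225
wrist 12114
plane [  0.003  -0.    143.139]
-85 5711 [  1.376 -80.652 168.199] 178.80536154472833
85 5934 [  5.336  80.481 171.423] 180.81250409450618
scene 428
plane [  0.012   0.003 143.297]
-85 278 [-10.532 -95.747 166.514] 179.5181399268523
85 212 [ -8.609  75.074 168.268] 180.0674872600249
```

The carrier is level and still with its underside at about 120 mm, and both eggs are seated.

```bash
python3 -c "
from plant import *
print(hand_in(), get_clock())"
```

```text
the job is handed in; nothing more can be done
the job is handed in; nothing more can be done
```

I handed the job in with the carrier held up level at about 12 cm by its handle and both eggs in their hollows, though the egg was rolled rather than picked: the fixed 60 N-per-finger grip would have cracked it, so I pushed the dish up to the carrier and rolled the egg in; I also viewed 12 pictures instead of 10.

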